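# Open the battery bay of a power unit by its concealed catch

### The arm

A 7-joint arm with a two-finger parallel gripper is mounted at the origin on the work surface. World frame = base frame: x ahead of the robot, y to its left, z up, the work surface at z = 0. Lengths are in m, angles in rad, forces in N, time in s.
With the tool pointing down it reaches from about 0.4 to 0.85 m from the base axis. Payload 6.9 kg.
Tool frame: the origin (TCP) lies midway between the tips of the shut fingers; the grasp point (between the pads) lies 19 mm behind it; z points along the fingers, y is the direction in which the jaws open and shut (so a half turn about z gives the same grasp; the last joint's range is limited). The gripper opens to 85 mm and grips with 20 to 120 N. Pads are 22 mm wide; open, the fingers measure 114 mm over their backs; the gripper's body (76 mm by 85 mm) begins 54 mm behind the grasp point. The pads swing forward as they close: fully open they stand 13 mm farther back than shut.
Start: joints at [1.415, 0.507, -0.238, 1.5, 0.126, 1.149, -0.155], TCP at [0.162, -0.604, 0.231] pointing down, gripper open.
Joint ranges: [-3.08, 3.08], [-0.24, 2.05], [-1.43, 1.35], [0, 2.5], [-1.52, 4.66], [0.17, 1.96], [-2.89, 2.89]. Speed limits (rad/s): [2.39, 2.39, 3.14, 3.14, 3.14, 3.14, 3.14].

### API

Orientations are given as a 3x3 rotation matrix whose columns are the frame's x, y, z axes.
In Python, from plant import move_ptp, move_l, goto_joints, open_jaws, grab, hold, ik, observe, get_image, camera_info, MotionError, job_done gives the robot as it stands. Calls block until the motion is done:
- move_ptp(position, orientation): joint-space move of the TCP to a pose.
- move_l(position, rate=0.15, rotation=None, force_limit=None): straight line of the TCP; rotation=None keeps the orientation; rate is the mean speed in m/s. With force_limit (N) it stops when the force on the tool has changed by that much, and returns True; else False.
- goto_joints(angles): joint-space move.
- open_jaws() and grab(): open the fingers fully, or close them until they stop; the grip force is fixed at half the most.
- hold(seconds).
- ik(position, orientation): joint angles nearest the present ones, or None.
- observe(): the state.
- get_image(name): name is "side" or "top" or "wrist"; returns the picture (384x512x3 uint8, red, green, blue); there is no depth.
- camera_info(name): a dict with "vertical_fov" (degrees; the focal length in pixels is half the picture's height over the tangent of half this angle, whatever the lens; pixels are square), "cx", "cy" (the principal point, pixels), "D" ([k1, k2, p1, p2, k3] as OpenCV has them; the pictures are not rectified), "origin" and "rotation" of the camera in the world. Camera axes: x right, y up, looking along -z (the intrinsics and any distortion apply to the point x, -y, -z); pixel columns grow to the right and rows downward; lengths in m; the calibration is good to about 2 mm. A picture is of the moment at which its call begins: read the wrist's pose just before it. camera_info takes no time and is no camera call; for the wrist camera it gives the pose at the moment of the call.
A pose or a line that the arm cannot do raises MotionError and nothing moves.
- job_done(): hands the job in, once; it reports no verdict.
The state is a dict: "clock": time; "joint_pos": joint angles; "qd": joint speeds; "joint_torque": joint torques, N m; "tcp_pos": TCP position; "eef_rot": TCP orientation; "ft_force": force on the tool from outside, world axes, zero at the start; "torque": the same for the moment, N m; "gripper_width": finger opening in m.
Only numpy, scipy, OpenCV 4.12 (cv2) and the standard library are available. Lean on these libraries where they do the work, as an engineer would, in place of code of your own. Each camera call takes 0.05 s, during which the arm holds its last target. There are 200 camera calls.

### The job

Open the battery bay of the blue power unit: feel over the four look-alike caps in its grey panel for the one that gives, press that one in so that the battery cover springs ajar, then push the cover fully open by its ridge and take the hand away. Use only fingertip pushes, press no harder than a firm thumb would, and do not pick anything up: the battery stays in its bay, and the jar, bowl, bottle and clamp stay where they are.

Things in the scene. Friction and masses are not known exactly. Their poses are not given: they have to be found in the camera images.
- unit: power unit, fixed: blue case 210 mm (its x) x 290 mm (its y) x 75 mm high; origin at the centre of its underside, x away from its vented front, y to its left, z up. Its level top: near half a flat grey panel with four square caps in a row along y, far half the battery cover between two rails 8 mm high, 5 mm wide, centred 46 mm either side of the cover's centre line
- well0 (a point): mouth centre of the rightmost well, level with the panel (75 mm up); in the unit's frame x -66, y -93 mm. The four wells are 49 mm square, each filled by a 46 mm square grey cap, its face 2 mm below the panel. The caps look alike: three are rigid blind plugs, one, in a different well each time, is the sprung catch of the cover
- well1 (a point): the same for the next well to the left, at x -66, y -31 mm in the unit's frame
- well2 (a point): the same for the next well to the left, at x -66, y 31 mm in the unit's frame
- well3 (a point): the same for the next well to the left, at x -66, y 93 mm in the unit's frame
- catch (a joint): how far the catch cap is pressed in (m): 0 at rest, 0.006 at its stop. Sprung: it starts to give at about 2 N, reaches its stop at about 4 N, and comes back out when let go. Pressed more than about 4 mm it frees the cover
- cover (a joint): how far the battery cover has slid (m) along the unit's +y (to its left): 0 shut and latched, 0.10 fully open at its stop. When the catch is pressed a spring pops it to about 0.025; from there it slides with a drag under 3 N and stays where it is left
- ridge (a point): top middle of the cover's thumb ridge; moves with the cover, axes as the unit's. The cover is a grey plate 84 mm (unit's x) x 120 mm (y), 5 mm thick, its top face 80.5 mm above the table. The ridge stands 14 mm above that face, is 70 mm long along x, 8 mm thick along y, with 41 mm of flat cover on its right (-y) side
- battery: black battery pack 60 x 92 x 36 mm, loose in the bay under the cover, its top 64 mm above the table; origin at the centre of its underside. It stays where it is
- jar: closed red plastic jar with a white lid, 68 mm across, 95 mm tall, standing left of the unit; origin at the centre of its underside, z up. A bystander
- bowl: open steel bowl, 110 mm across, 40 mm tall, left of the unit; origin at the centre of its underside, z up. A bystander
- flask: closed blue plastic bottle with a white cap, 52 mm across, 105 mm tall, right of the unit; origin at the centre of its underside, z up. A bystander
- clamp: steel artery clamp, about 155 mm long, 8 mm thick, lying right of the unit's near corner; origin near the middle of its length, x along it towards the jaws. A bystander

How it is judged:
By the outcome, as a careful person would: the job done as asked, in the order asked, and still so for the second after the job is handed in, with the robot touching nothing.
It also fails if it takes over 48 s, if anything falls off the work surface, if the arm or the gripper's body presses on something with over 40 N, if the wrist force passes 120 N, or if a joint passes its speed limit or range.

## Working session

There is one attempt and no reset: what is moved stays moved. The work goes in short steps, each a Python script; the robot and the scene stay as the last script left them, time stands still between calls to the robot, and variables do not carry over. Pictures are saved under pics/ and viewed, about 8 in all and at most 12, crops included, and the job is handed in when it is done.

```bash
mkdir -p pics; ls
python3 - <<'E'
from plant import *
import cv2
for n in ("top","side"):
    cv2.imwrite(f"pics/{n}0.png",get_image(n)[:,:,::-1]); i=camera_info(n); print(n,i)
o=observe(); print(o["clock"],o["tcp_pos"],o["eef_rot"],o["ft_force"])
E
```

```text
pics
top {'vertical_fov': 42.142386768756865, 'cx': 254.86564660485956, 'cy': 191.39202330073192, 'D': array([-0.04072968,  0.        ,  0.        ,  0.        ,  0.        ]), 'origin': array([0.35869223, 0.03791399, 1.33483086]), 'rotation': array([[-0.00627895,  0.99003874, -0.14065517],
       [-0.99994937, -0.00732237, -0.00690197],
       [-0.00786315,  0.14060471,  0.99003459]])}
side {'vertical_fov': 48.8029705104661, 'cx': 256.6107285446632, 'cy': 193.38352517252184, 'D': array([-0.15826426,  0.        ,  0.        ,  0.        ,  0.        ]), 'origin': array([0.35381839, 0.69291027, 0.80061723]), 'rotation': array([[-0.95976215,  0.19396529, -0.20306174],
       [-0.28059331, -0.69108516,  0.6660846 ],
       [-0.01113566,  0.69626056,  0.71770275]])}
0.1 [ 0.1615655  -0.60330238  0.2305232 ] [[ 9.65929156e-01  2.58806231e-01 -4.48039435e-04]
 [ 2.58806614e-01 -9.65928007e-01  1.49074749e-03]
 [-4.69591004e-05 -1.55591203e-03 -9.99998788e-01]] [-0.09744018  0.99356354  0.49711862]
```

View pics/top0.png

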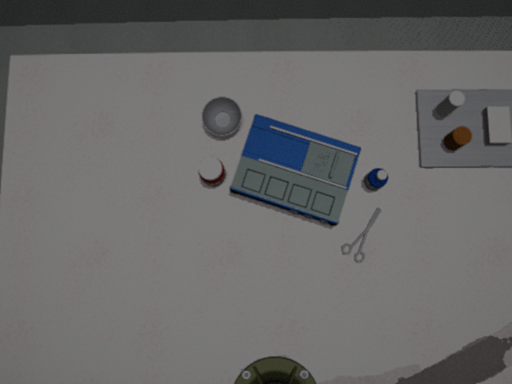

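View pics/side0.png

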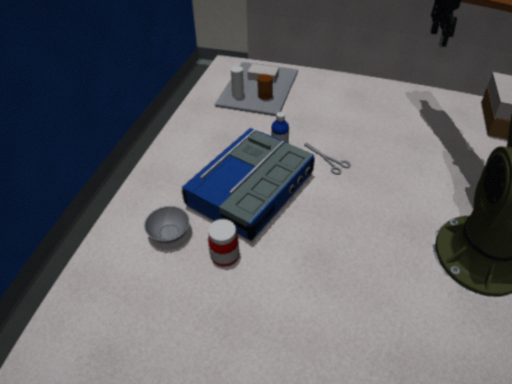

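The top view shows the unit with its caps at about (254,181), (277,188), (299,195) and (323,203), and the ridge at about (335,163). The side view agrees. Next I'll get a rough pose from the caps, then a wrist look from above.

```bash
cat > h.py <<'E'
from plant import *
import numpy as np, cv2
def K(i):
    f=192/np.tan(np.radians(i["vertical_fov"])/2); return np.array([[f,0,i["cx"]],[0,f,i["cy"]],[0,0,1]])
def ray(px,i,z):
    u=cv2.undistortPoints(np.array(px,float).reshape(-1,1,2),K(i),i["D"]).reshape(-1,2)
    d=np.c_[u[:,0],-u[:,1],-np.ones(len(u))]@i["rotation"].T
    o=i["origin"]; return o+d*((z-o[2])/d[:,2])[:,None]
def proj(P,i):
    c=(np.array(P,float).reshape(-1,3)-i["origin"])@i["rotation"]; c[:,1:]*=-1
    return cv2.projectPoints(c,np.zeros(3),np.zeros(3),K(i),i["D"])[0].reshape(-1,2)
CAPS=np.array([[-66,-93],[-66,-31],[-66,31],[-66,93]])/1e3
def fit(U,W):  # 2D rigid: W = R U + t
    u,w=U-U.mean(0),W[:,:2]-W[:,:2].mean(0)
    a=np.arctan2((u[:,0]*w[:,1]-u[:,1]*w[:,0]).sum(),(u*w).sum())
    R=np.array([[np.cos(a),-np.sin(a)],[np.sin(a),np.cos(a)]]); t=W[:,:2].mean(0)-R@U.mean(0)
    return a,t,np.linalg.norm(U@R.T+t-W[:,:2],axis=1)
E
python3 - <<'E'
from h import *
i=camera_info("top")
a,t,r=fit(CAPS,ray([(323,203),(299,195.5),(277,188),(254,181)],i,.073)); print(np.degrees(a),t,r)
R=np.array([[np.cos(a),-np.sin(a)],[np.sin(a),np.cos(a)]])
s=np.array([np.cos(a),np.sin(a),0]); 
# tool y along unit x or -x, z down
for sg in (1,-1):
    y=sg*s; z=np.array([0,0,-1.]); M=np.c_[np.cross(y,z),y,z]
    p=np.r_[R@[-0.02,0]+t,.32]; q=ik(p,M); print(sg,p,q)
    p2=np.r_[R@[-0.066,.093]+t,.1]; print(ik(p2,M))
ci=camera_info("wrist"); o=observe(); print(o["eef_rot"].T@(ci["origin"]-o["tcp_pos"]), o["eef_rot"].T@ci["rotation"], ci["vertical_fov"])
E
```

```text
-18.430375267814522 [ 0.59875154 -0.05934073] [7.26927076e-05 1.96689566e-03 1.00297723e-03 1.17853725e-03]
1 [ 0.57977737 -0.05301769  0.32      ] [ 0.5984337   0.48483072 -0.91131922  1.45480888  0.38389545  1.38854226
 -0.64757649]
[ 0.29744865  0.62836409 -0.68249611  1.82118354  0.5049606   0.87320059
 -0.94707772]
-1 [ 0.57977737 -0.05301769  0.32      ] [ 0.72549941  0.59186838 -1.22483038  1.45338567  0.55509766  1.47999825
  2.32821394]
[ 0.54744928  0.84411209 -1.22621967  1.81826353  0.87933356  1.15106396
  1.83438948]
[ 0.08289896 -0.00157568 -0.14195074] [[ 1.42021140e-05  9.48215059e-01  3.17629033e-01]
 [ 9.99999571e-01 -3.07546328e-04  8.73402375e-04]
 [ 9.25858927e-04  3.17628884e-01 -9.48214656e-01]] 60.69564074158915
```

Run:
```python
from h import *
a=np.radians(-18.43); t=np.array([.5988,-.0593])
R=np.array([[np.cos(a),-np.sin(a)],[np.sin(a),np.cos(a)]])
y=np.array([np.cos(a),np.sin(a),0]); z=np.array([0,0,-1.]); M=np.c_[np.cross(y,z),y,z]
grab()
move_ptp(np.r_[R@[-0.02,.03]+t,.30],M)
i=camera_info("wrist"); im=get_image("wrist")[:,:,::-1].copy(); cv2.imwrite("pics/w.png",im)
np.save("wi.npy",i,allow_pickle=True)
for p in proj([np.r_[R@c+t,.073] for c in CAPS],i): print(p)
print(proj(np.r_[R@[.05,-.06]+t,.0945],i))
o=observe(); print(o["clock"],o["tcp_pos"],o["gripper_width"],o["ft_force"])
```

```text
[217.06177704 260.37986329]
[215.16083058 214.58812276]
[213.0212694  164.03839981]
[210.58827884 107.75083264]
[[313.27103373 244.26204915]]
3.475 [ 0.5893115  -0.02581408  0.29974657] 0.0001780510600607666 [ 0.0031422  -0.32252499 -0.1445209 ]
```

View pics/w.png

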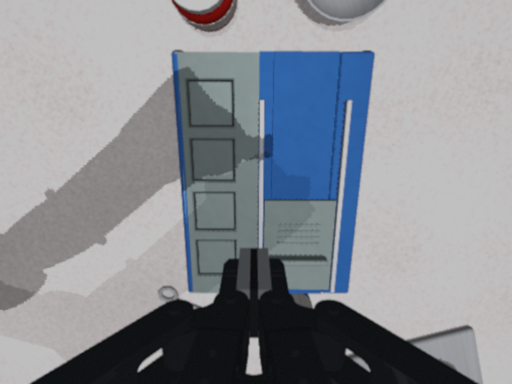

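The wrist view shows caps at about (217.5,257.5), (215.3,211), (213.3,160) and (211.5,103). The ridge is at row 258, columns 270–326, and the cover's left edge is at row 199. I'll refine the pose and then probe.

```bash
python3 - <<'E'
from h import *
i=np.load("wi.npy",allow_pickle=True).item()
a,t,r=fit(CAPS,ray([(217.5,257.5),(215.3,211),(213.3,160),(211.5,103)],i,.073)); print(np.degrees(a),t,r)
R=np.array([[np.cos(a),-np.sin(a)],[np.sin(a),np.cos(a)]])
print("ridge",(ray([(270,257),(326,257)],i,.0945)[:,:2]-t)@R)
print("cover left corners",(ray([(265,200),(336,200)],i,.0805)[:,:2]-t)@R)
np.save("pose.npy",[a,*t])
open("h.py","a").write('''
a,*t=np.load("pose.npy"); t=np.array(t); R=np.array([[np.cos(a),-np.sin(a)],[np.sin(a),np.cos(a)]])
_y=np.array([np.cos(a),np.sin(a),0]); _z=np.array([0,0,-1.]); M=np.c_[np.cross(_y,_z),_y,_z]
def W(x,y,z): return np.r_[R@[x,y]+t,z]
def st():
    o=observe(); return round(o["clock"],2),np.round(np.r_[(o["tcp_pos"][:2]-t)@R,o["tcp_pos"][2]]*1e3,1),np.round(o["ft_force"],1)
''')
E
python3 - <<'E'
from h import *
move_ptp(W(*CAPS[3],.095),M); print(st())
for k in (3,2,1,0):
    move_l(W(*CAPS[k],.080),.1)
    h=move_l(W(*CAPS[k],.0685),.015,force_limit=5); s=st(); print(k,h,s)
    if not h or s[1][2]<70.5: break
    move_l(W(*CAPS[k],.085),.1)
E
```

```text
-18.58469721931951 [ 0.60084589 -0.05534898] [0.00056355 0.00026416 0.00028392 0.00043655]
ridge [[-0.00080798 -0.08103865]
 [ 0.06547401 -0.08088557]]
cover left corners [[-0.0070481  -0.01443172]
 [ 0.07533591 -0.01436054]]
(4.36, array([-64.7,  92.9,  96. ]), array([-0.3,  1.1, -0.8]))
3 False (5.58, array([-65.9,  93. ,  68.6]), array([ 0.1, -0.4,  2.8]))
```

Run:
```python
from h import *
h=move_l(W(*CAPS[3],.0655),.01,force_limit=4); print(h,st())
hold(.3); print(st())
cv2.imwrite("pics/s1.png",cv2.resize(get_image("side")[110:260,160:340,::-1],None,fx=4,fy=4))
```

```text
True (5.84, array([-65.9,  93. ,  67.1]), array([-0.6, -0.4,  6. ]))
(6.14, array([-65.9,  93.1,  67.1]), array([-1. , -0.6,  6.3]))
```

View pics/s1.png

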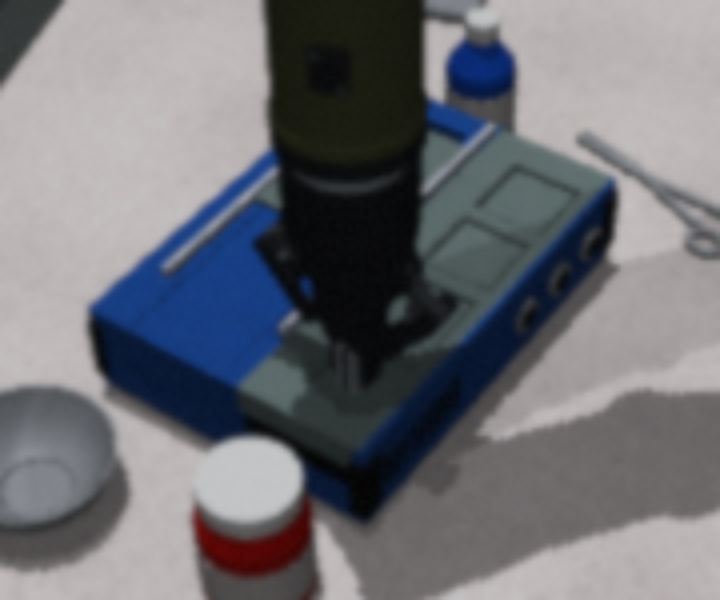

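Cap 3 gave way and hit its stop at 5.9 mm of travel, at about 6 N, so it is the catch. I'll lift and check that the cover has popped.

Run:
```python
from h import *
move_l(W(*CAPS[3],.12),.15)
move_ptp(W(-.02,.03,.30),M)
i=camera_info("wrist"); cv2.imwrite("pics/w2.png",get_image("wrist")[:,:,::-1]); np.save("wi2.npy",i,allow_pickle=True)
print(st()); print(proj([W(.0335,-.081,.0945),W(.0335,-.056,.0945)],i))
```

```text
(7.55, array([-21.1,  30.1, 297.7]), array([-0.1, -0. , -0.8]))
[[299.75465809 262.00171267]
 [300.70661456 242.88179057]]
```

View pics/w2.png

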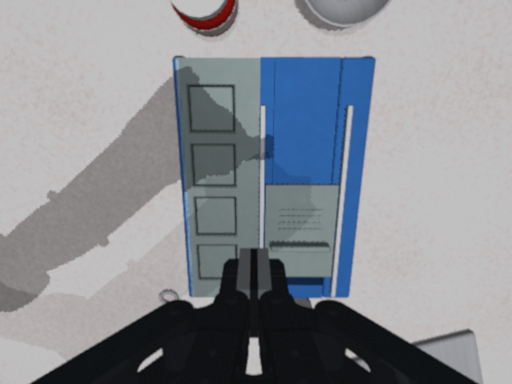

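The cover is ajar: the ridge is now at row 244, which is about 25 mm of slide. Next I'll come down on the flat to the right of the ridge and push.

Run:
```python
from h import *
x=.0335
move_ptp(W(x,-.081,.13),M)
print(move_l(W(x,-.081,.0865),.05,force_limit=4),st())
print(move_l(W(x,-.005,.0865),.06,force_limit=8),st())
print(move_l(W(x,.012,.0865),.02,force_limit=8),st())
```

```text
False (9.42, array([ 33.7, -80.9,  86.7]), array([-0.5,  0.1,  0.3]))
True (10.57, array([33.5, -7.7, 86.1]), array([-0. , -0.5, -0.7]))
True (10.97, array([33.2, -7.7, 85.3]), array([ 0.2, -0.5, -0.1]))
```

Run:
```python
from h import *
i=camera_info("wrist"); cv2.imwrite("pics/w3.png",get_image("wrist")[:,:,::-1])
s=cv2.resize(get_image("side")[110:260,160:340,::-1],None,fx=4,fy=4); cv2.imwrite("pics/s3.png",s); print(st())
```

```text
(11.07, array([33. , -7.8, 84.9]), array([-0.4, -0.3, -1.5]))
```

View pics/s3.png

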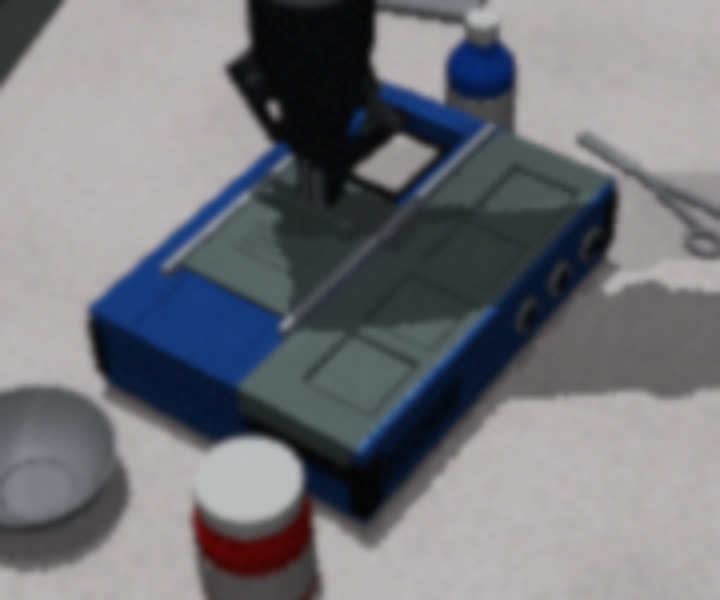

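View pics/w3.png

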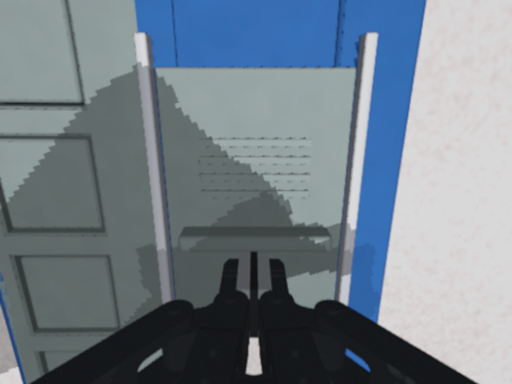

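Run:
```python
from h import *
i=camera_info("wrist")
print("edge",((ray([(255,67)],i,.0805)[:,:2]-t)@R)[0], "ridge top edges",(ray([(255,227),(255,238)],i,.0945)[:,:2]-t)@R, "rail ends",(ray([(142,34),(370,34)],i,.083)[:,:2]-t)@R)
print(move_l(W(.0335,.012,.0865),.03,force_limit=14),st())
```

```text
edge [0.0338503  0.08433627] ridge top edges [[0.03385099 0.01870382]
 [0.03385169 0.01340484]] rail ends [[-0.01044561  0.09607206]
 [ 0.07880946  0.09589786]]
True (11.43, array([32.8, -7.7, 84.4]), array([ 0.5, -1.1,  0.4]))
```

The cover measures about 99 mm open, and a 14 N push produced no further motion. I'll back off, go clear and do a last check.

Run:
```python
from h import *
move_l(W(.0335,-.018,.0865),.06); move_l(W(.0335,-.018,.15),.15)
move_ptp(W(-.02,.03,.30),M); hold(.3)
i=camera_info("wrist"); cv2.imwrite("pics/w4.png",get_image("wrist")[:,:,::-1]); np.save("wi4.npy",i,allow_pickle=True)
print(st()); print(proj([W(.0335,.0856,.0805),W(.0335,.023,.0945),W(.0335,.015,.0945)],i))
```

```text
(13.38, array([-19.9,  29.6, 299. ]), array([-0.3,  0.3,  0.5]))
[[304.09048817 116.02626241]
 [303.09414466 176.36351585]
 [302.74596451 183.45317624]]
```

View pics/w4.png

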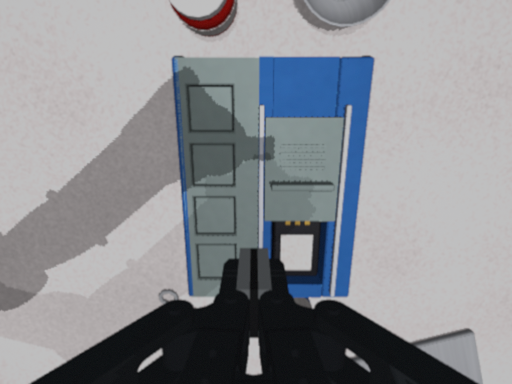

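The cover's edge is at row 117 and the ridge at row 184. I'll measure the slide sub-pixel against the shut picture.

Run:
```python
from h import *
for n,m in (("w","wi"),("w2","wi2"),("w4","wi4")):
    i=np.load(m+".npy",allow_pickle=True).item(); im=cv2.imread(f"pics/{n}.png").astype(float)
    ys=np.arange(-.13,.12,.0005)
    def prof(z,xs=np.linspace(.015,.055,41)):
        uv=np.array([[proj(W(x,y,z),i)[0] for x in xs[::4]] for y in ys]).astype(np.float32)
        return cv2.remap(im.astype(np.float32),uv[...,0],uv[...,1],1).mean(1)
    p=prof(.0805); c=p[:,2]-p[:,0]; c=p[:,0]-p[:,2]  # blueness
    g=np.gradient(cv2.GaussianBlur(c.reshape(-1,1),(1,9),1.5).ravel()); sel=ys>-.03
    e=ys[sel][g[sel].argmax()]
    q=prof(.0945).mean(1); sel=(ys>e-.09)&(ys<e-.045); r=ys[sel][q[sel].argmin()]
    print(n,"edge",e,"ridge dark",r)
```

```text
w edge -0.013499999999999901 ridge dark -0.08199999999999996
w2 edge 0.011500000000000121 ridge dark -0.05749999999999994
w4 edge 0.08500000000000019 ridge dark 0.015500000000000125
```

Measured slide is 97.5–98.5 mm, with about 1 mm resolution. There is plenty of time, so I'll do one slow confirming push that starts out of contact.

Run:
```python
from h import *
x=.0335
move_ptp(W(x,-.02,.13),M); move_l(W(x,-.02,.088),.06,force_limit=4)
for y,l in ((-.01,15),(.02,15)):
    print(move_l(W(x,y,.088),.02,force_limit=l),st())
move_l(W(x,-.02,.088),.06); print(st()); move_l(W(x,-.02,.15),.15)
move_ptp(W(-.02,.03,.30),M); hold(.3)
i=camera_info("wrist"); im=get_image("wrist")[:,:,::-1]; cv2.imwrite("pics/w5.png",im); np.save("wi5.npy",i,allow_pickle=True)
im=im.astype(np.float32); ys=np.arange(-.03,.12,.0005)
def prof(z):
    uv=np.array([[proj(W(x,y,z),i)[0] for x in np.linspace(.015,.055,11)] for y in ys]).astype(np.float32)
    return cv2.remap(im,uv[...,0],uv[...,1],1).mean(1)
p=prof(.0805); g=np.gradient(cv2.GaussianBlur((p[:,0]-p[:,2]).reshape(-1,1),(1,9),1.5).ravel()); e=ys[g.argmax()]
q=prof(.0945).mean(1); s=(ys>e-.09)&(ys<e-.045); print("edge",e,"ridge",ys[s][q[s].argmin()],st())
```

```text
False (15.65, array([ 33.5, -10. ,  88. ]), array([-0.8,  0.9,  0.3]))
True (16.28, array([33.3, -7.6, 87.4]), array([0.2, 0.3, 0.4]))
(16.63, array([ 33.6, -20.9,  87.8]), array([ 0.3, -0. , -0.8]))
edge 0.0850000000000001 ridge 0.015500000000000042 (18.26, array([-19.9,  29.5, 299. ]), array([ 0.3,  0.1, -0.4]))
```

Run:
```python
from h import *
# finger front extent: wrist cam is fixed to the tool; tips' front seen at row ~250 col 254 in every picture
o=observe(); i=camera_info("wrist"); im=cv2.imread("pics/w5.png")
print(im[236:262,248].mean(1).round(), im[236:262,258].mean(1).round())
for r in (246,249,252):
    for dz in (0,.01,.02):
        print(r,dz,(o["eef_rot"].T@(ray([(254,r)],i,o["tcp_pos"][2]+dz)[0]-o["tcp_pos"])*1e3).round(1))
```

```text
[118. 119. 119. 119. 118. 118. 118. 117. 117. 118. 116. 107.  84.  71.
  69.  70.  69.  71.  70.  71.  70.  70.  70.  70.  70.  71.] [110. 107. 109. 111. 111. 111. 110. 112. 115. 117. 113. 101.  80.  65.
  66.  67.  66.  66.  66.  67.  67.  66.  65.  65.  65.  66.]
246 0 [12.4  0.4 -0. ]
246 0.01 [ 17.4   0.3 -10. ]
246 0.02 [ 22.4   0.3 -20. ]
249 0 [10.8  0.4 -0. ]
249 0.01 [ 15.9   0.3 -10. ]
249 0.02 [ 21.    0.3 -20. ]
252 0 [ 9.1  0.4 -0. ]
252 0.01 [ 14.4   0.3 -10. ]
252 0.02 [ 19.6   0.3 -20. ]
```

```bash
python3 -c "
import cv2;im=cv2.imread('pics/w3.png')[190:320,150:360];cv2.imwrite('pics/c.png',cv2.resize(im,None,fx=3.8,fy=3.8,interpolation=2))"
```

```text
(no output)
```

View pics/c.png

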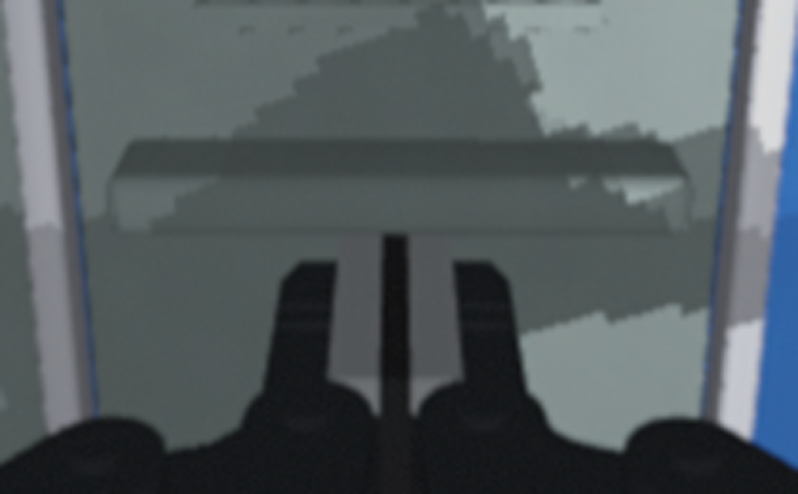

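```bash
python3 -c "
from plant import *
job_done(); print(observe()['clock'])"
```

```text
the job is handed in; nothing more can be done
the job is handed in; nothing more can be done
```

The battery bay is open and the job is handed in, with the robot clock at about 18 s of the 48 s allowed.

- **Finding the catch:** I located the unit from the top and wrist cameras. Then I felt the leftmost cap (well3) with the shut fingertips. It gave at once, so the other three caps were never touched.
- **Pressing it:** The cap reached its stop at 5.9 mm with about 6 N, and the cover popped to about 25 mm, as the wrist picture showed.
- **Opening the cover:** I pushed the ridge from its right side until it would go no further, backed off and went clear. A second slow push, stopped at 15 N, ended at the same place (within 0.1 mm), so I take the cover to be at its stop.

**Last checks:**
- **Slide:** The camera measures 97.5–98.5 mm against the nominal 100 mm, with roughly 1 mm per pixel. The fingertip position, assuming an 11 mm half-width finger, suggests about 96 mm. I put this down to calibration (about 2 mm), since the cover did not move under 15 N and its drag is under 3 N.
- **Battery and bystanders:** The battery is visible in its bay. The jar, bowl, bottle and clamp appear unmoved where I could see them, though I did not measure their poses. The hand was 0.30 m above the table with force readings near zero.

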